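# Slide the top-heavy battery box home into its parking bay

## Task

Push the heavy yellow battery box across the welding table into the green parking bay, until its steel base stands fully home and square against the bay's back stop. Push only against the low dark steel base, with the fingertips or the outside of the fingers, so that the box slides upright without rocking or tipping; do not push on the yellow case, touch the carry handle, or grasp or lift the box. Leave the other loose parts on the table where they are, and finish with the hand clear.

Things in the scene. Friction and masses are not known exactly. Their poses are not given: they have to be found in the camera images.
- battery_box: top-heavy battery box, 0.95 to 1.55 kg, 230 mm tall; sliding takes 5 to 11 N, it tips if pushed high. Dark steel base plate 150 (x) by 104 (y) by 34 mm tall, upright flat sides; the yellow case stands centred on it, so the base projects about 20 mm on all sides. Origin: centre of the base's underside; z up. Its -y side faces the bay (within 0.6 rad) at the start: push on the +y side
- battery_case: the box's yellow case with black lid, 106 (x) by 60 (y) by 150 mm tall (lid 112 x 66 mm), fixed on top of the base; origin at the centre of its underside, 34 mm above the table; axes as the box's. Not to be pushed
- carry_handle: black carry handle, a bow along x on top of the case, 12 mm bar 92 mm long and 46 mm tall; origin on the lid, 184 mm above the table. Not to be touched
- bay: green U of 12 mm wide, 20 mm tall bars, fixed to the table. Origin: on the table, where the box's origin lies when home and centred; box and bay x axes are then parallel. +y points out of the open mouth: push in along -y. Inner face of the back stop at y = -52 mm; side rails' inner faces at x = +-83 mm (8 mm play each side) up to y = +41 mm, then lead-ins flare out to +-100 mm at y = +85 mm
- nozzle_small: bystander, to be left alone: smaller upright orange-brown ceramic welding nozzle, 19 mm diameter, 34 mm tall; origin at the centre of its underside
- nozzle: bystander, to be left alone: small upright orange-brown ceramic welding nozzle, 22 mm diameter, 39 mm tall; origin at the centre of its underside
- plate: bystander, to be left alone: flat dark steel coupon, 85 x 40 x 10 mm, at the left; origin at the centre of its underside
- coupon: bystander, to be left alone: flat grey steel coupon with a weld bead, 90 x 46 x 10 mm, at the front left; origin at the centre of its underside
- scrap: bystander, to be left alone: small dark steel scrap piece, 31 x 26 x 10 mm, at the right; origin at the centre of its underside
- bolt: bystander, to be left alone: steel hex bolt lying down, 61 mm long, 20 mm tall, at the front right; origin at the centre of its underside

How it is judged:
At the end, for the whole second after the job is handed in: The battery box stands upright and at rest on the table in the bay: its origin within 8 mm of the bay's origin along the bay's y (base against the back stop) and within 14 mm along x, its x axis within 0.07 rad (4 degrees) of the bay's (y of battery_box in the frame of bay between -0.006 and 0.008 m and x of battery_box in the frame of bay between -0.014 and 0.014 m and angle between the x axis of battery_box and the x axis of bay, either way round below 0.07 rad and angle between battery_box's own z axis and vertical below 0.03 rad and height (world z) of battery_box below 0.005 m and linear speed of battery_box below 0.01 m/s); the robot touches nothing.
It fails at once if the battery box rocks or tips by more than 0.12 rad (7 degrees) (angle between battery_box's own z axis and vertical above 0.12 rad).
It fails at once if the battery box is lifted more than 12 mm off the table (height (world z) of battery_box above 0.012 m).
It fails at once if the hand or arm pushes on the yellow case or its handle (more than 4 N) instead of the base (contact force between any of the fingers, the arm and battery_case above 4 N).
It fails at once if the carry handle is touched (more than 1 N) (contact force between any of the fingers, the arm and carry_handle above 1 N).
It fails at once if one of the other loose parts is moved by more than 20 mm (distance of any of nozzle_small, nozzle, plate, coupon, scrap, bolt from where it was at the start of the episode above 0.02 m).
It also fails if it takes over 45 s, if anything falls off the work surface, if the arm or the gripper's body presses on something with over 40 N, if the wrist force passes 120 N, or if a joint passes its speed limit or range.

## Robot

A 6-joint arm with a two-finger parallel gripper is mounted at the origin on a cart in front of the work surface, level with it; the furniture and walls round the work are solid. World frame = base frame: x ahead of the robot, y to its left, z up, the work surface at z = 0. Lengths are in m, angles in rad, forces in N, time in s.
With the tool pointing down it reaches from about 0.35 to 0.775 m from the base axis. Payload 5.5 kg.
Tool frame: the origin (TCP) lies on the centre line of the jaws, within the pads' length; the fingertips stand 11 mm ahead of it and the grasp point (between the pads) lies 8 mm behind it (env.tip_extent is the distance from the TCP to the fingertips, in m); z points along the fingers, y is the line along which they close (so a half turn about z gives the same grasp; the last joint's range is limited). The gripper opens to 85 mm and grips with 20 to 120 N. Pads are 22 mm wide; open, the fingers measure 114 mm over their backs; the gripper's body (76 mm by 85 mm) begins 54 mm behind the grasp point. The pads swing forward as they close: fully open they stand 13 mm farther back than shut.
Start: joints at [1.051, 0.313, 0.046, 1.304, 0, 1.431], TCP at [0.213, 0.534, 0.211] pointing down, gripper open.
Joint ranges: [-2.76, 2.76], [-0.86, 1.69], [-1.03, 1.26], [-2.2, 2.34], [-1.47, 1.5], [-3.14, 3.14]. Speed limits (rad/s): [2.57, 2.57, 3.14, 3.14, 3.14, 3.14].

## Interface

Orientations are given as a unit quaternion [w, x, y, z].
In Python, from workcell import env gives the robot as it stands.
- The arm moves only by the shell command python3 -m jog 'ROWS' [FORCE]. ROWS is JSON, a list of rows, each a list of 5 numbers: the gripper's target within -1 to 1 (shut at 1, half-way at 0, fully open at -1), then the shift along the tool's x, y, z in m, then the turn about the tool's z in degrees. In form: [[fingers, tx, ty, tz, turn], ...]. A call has 1 to 5 rows; each row shifts and turns the commanded pose from where the row before left it, along the tool's axes as they then stand; what a row does not reach is not made up. A row lasts 1/12 s, in which the tool goes at most 41.7 mm and 7.16 degrees, less where a joint would pass 70% of its speed; a pose out of reach is approached as far as the arm can. A call is refused whole if a number of a shift passes 0.0417 or a number of a turn 7.16, either way. A call with a gripper value outside its range is refused whole. The fingers move at their own pace and stop on an object; FORCE is the grip in N (left out, the last holds). Time passes only in rows, so rows that do not move let the fingers close. It gives the time, the measured TCP pose, the force, the opening and the grip force at its end, in the units of the state.
- env.get_state(): the state, without advancing time (a new reading comes with each control period).
- env.read_camera(name): name is "scene" or "top" or "wrist"; returns a dict with "img" (400x640x3 uint8, red, green, blue), "fov_y" (degrees; the focal length in pixels is half the picture's height over the tangent of half this angle, whatever the lens; pixels are square), "cx", "cy" (the principal point, pixels), "D" ([k1, k2, p1, p2, k3] as OpenCV has them; the pictures are not rectified), "T" (4x4, takes a point from camera to world coordinates). Camera axes: x right, y up, looking along -z (the intrinsics and any distortion apply to the point x, -y, -z); pixel columns grow to the right and rows downward; lengths in m; the calibration is good to about 2 mm. A picture is of the moment at which its call begins. There is no depth.
- env.hand_in(): hands the job in; it is judged then, once.
The state is a dict: "clock": time; "joint_pos": joint angles; "qvel": joint speeds; "tau": joint torques, N m; "tcp_pos": TCP position; "orientation": TCP orientation; "wrist_force": force on the tool from outside, world axes, zero at the start; "ft_torque": the same for the moment, N m; "finger_gap": finger opening in m; "grip_force": force on a finger pad.
Only numpy, scipy, OpenCV 4.12 (cv2) and the standard library are available. Lean on these libraries where they do the work, as an engineer would, in place of code of your own. Each camera call takes 0.05 s, during which the arm holds its last target. There are 200 camera calls.

## Working session

There is one attempt and no reset: what is moved stays moved. The work goes in short steps, Python scripts to look and compute and a shell command to move; the robot and the scene stay as the last step left them, time stands still between calls to the robot, and variables do not carry over. Pictures are saved under pics/ and viewed, at most 10 in all, crops included, and the job is handed in when it is done.

```bash
ls; mkdir -p pics
cat > h.py <<'E'
import numpy as np, cv2
from workcell import env
def K(c):
    f=c["img"].shape[0]/2/np.tan(np.radians(c["fov_y"])/2)
    return np.array([[f,0,c["cx"]],[0,f,c["cy"]],[0,0,1.]])
def plane(c,uv,z):
    uv=np.array(uv,float).reshape(-1,1,2)
    n=cv2.undistortPoints(uv,K(c),np.array(c["D"],float)).reshape(-1,2)
    T=np.array(c["T"]); d=np.c_[n[:,0],-n[:,1],-np.ones(len(n))]@T[:3,:3].T; o=T[:3,3]
    return o+d*((z-o[2])/d[:,2])[:,None]
def proj(c,P):
    T=np.array(c["T"]); p=(np.atleast_2d(P)-T[:3,3])@T[:3,:3]
    p=p*[1,-1,-1]
    return cv2.projectPoints(p.reshape(-1,1,3),np.zeros(3),np.zeros(3),K(c),np.array(c["D"],float))[0].reshape(-1,2)
def save(c,n): cv2.imwrite("pics/"+n,c["img"][:,:,::-1])
E
python3 - <<'E'
from h import *
import pickle
d={}
for n in("scene","top"):
    c=env.read_camera(n); d[n]=c; save(c,n+"0.png"); print(n,np.array(c["T"]).round(3).tolist(),c["fov_y"],c["D"])
pickle.dump(d,open("c0.pkl","wb"))
s=env.get_state(); print(s)
E
```

```text
pics
scene [[0.565, 0.647, -0.512, -0.058], [-0.825, 0.43, -0.367, -0.476], [-0.017, 0.63, 0.777, 1.082], [0.0, 0.0, 0.0, 1.0]] 52.33224947864181 [0.01750705 0.         0.         0.         0.        ]
top [[-0.013, 0.993, -0.12, 0.389], [-1.0, -0.012, 0.006, -0.008], [0.004, 0.12, 0.993, 1.512], [0.0, 0.0, 0.0, 1.0]] 48.56983281989176 [-0.07506248  0.          0.          0.          0.        ]
{'clock': 0.1, 'joint_pos': array([1.05138346e+00, 3.13948927e-01, 4.50934779e-02, 1.30359805e+00,
       2.28736467e-05, 1.43120407e+00]), 'qvel': array([ 0.0002079 ,  0.00056942,  0.00371491, -0.00184021,  0.00042569,
       -0.00034121]), 'tau': array([ 2.42820002e-03, -4.81727457e+01,  2.99243063e+01,  1.27274764e-02,
       -8.33097192e-05,  8.79646478e-06]), 'tcp_pos': array([0.21293808, 0.53359566, 0.21058499]), 'orientation': array([-2.78929964e-04,  1.88770756e-01,  9.82020832e-01, -7.80312757e-04]), 'wrist_force': array([ 0.57826907,  0.36229417, -0.65291105]), 'ft_torque': array([-0.02937763,  0.05582945, -0.03482897]), 'grip_force': 0.0, 'finger_gap': 0.08520525517953996}
```

View pics/scene0.png

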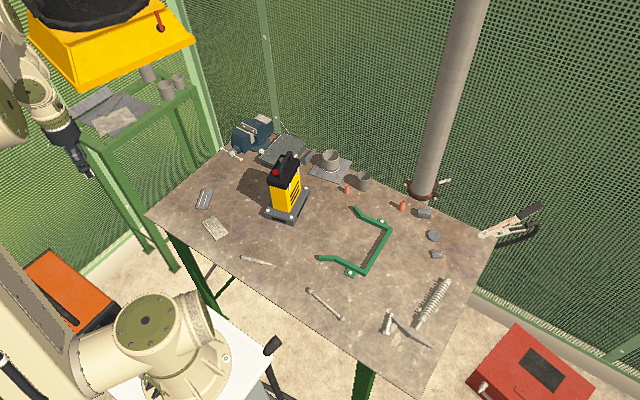

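View pics/top0.png

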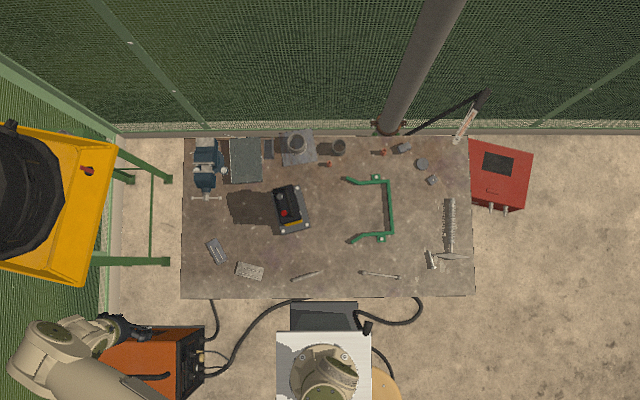

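The scene view shows the box at about (287,195) and the green bay at (355,240). In the top view the box is at (290,210), the bay's back stop at x≈390, and the mouth opens left (world +y). Next I measure both.

Run:
```python
from h import *
import pickle
d=pickle.load(open("c0.pkl","rb"))
out=[]
for n,(x0,y0,x1,y1) in (("top",(255,160,415,260)),("scene",(235,140,395,290))):
    im=d[n]["img"]; out.append(cv2.resize(im[y0:y1,x0:x1],None,fx=(5 if n=="top" else 4),fy=(5 if n=="top" else 4),interpolation=cv2.INTER_CUBIC))
cv2.imwrite("pics/topz.png",out[0][:,:,::-1]); cv2.imwrite("pics/scenez.png",out[1][:,:,::-1])
c=d["top"]; hsv=cv2.cvtColor(c["img"],cv2.COLOR_RGB2HSV)
m=cv2.inRange(hsv,(60,90,60),(95,255,255)); m[:, :335]=0; m[:,400:]=0; m[:165]=0; m[250:]=0
cs=max(cv2.findContours(m,0,cv2.CHAIN_APPROX_NONE)[0],key=cv2.contourArea)
ap=cv2.approxPolyDP(cs,2,True).reshape(-1,2)
print(np.c_[ap,plane(c,ap,0.02)].round(3))
```

```text
[[ 3.77e+02  1.74e+02  6.78e-01 -1.93e-01  2.00e-02]
 [ 3.79e+02  1.77e+02  6.67e-01 -2.00e-01  2.00e-02]
 [ 3.75e+02  1.79e+02  6.60e-01 -1.86e-01  2.00e-02]
 [ 3.72e+02  1.75e+02  6.75e-01 -1.76e-01  2.00e-02]
 [ 3.71e+02  1.81e+02  6.54e-01 -1.72e-01  2.00e-02]
 [ 3.58e+02  1.82e+02  6.51e-01 -1.27e-01  2.00e-02]
 [ 3.48e+02  1.77e+02  6.68e-01 -9.30e-02  2.00e-02]
 [ 3.46e+02  1.79e+02  6.62e-01 -8.60e-02  2.00e-02]
 [ 3.58e+02  1.84e+02  6.44e-01 -1.27e-01  2.00e-02]
 [ 3.87e+02  1.83e+02  6.46e-01 -2.26e-01  2.00e-02]
 [ 3.91e+02  2.30e+02  4.85e-01 -2.35e-01  2.00e-02]
 [ 3.63e+02  2.33e+02  4.76e-01 -1.40e-01  2.00e-02]
 [ 3.51e+02  2.42e+02  4.47e-01 -9.90e-02  2.00e-02]
 [ 3.64e+02  2.35e+02  4.70e-01 -1.43e-01  2.00e-02]
 [ 3.76e+02  2.34e+02  4.72e-01 -1.84e-01  2.00e-02]
 [ 3.77e+02  2.41e+02  4.49e-01 -1.87e-01  2.00e-02]
 [ 3.84e+02  2.41e+02  4.48e-01 -2.10e-01  2.00e-02]
 [ 3.85e+02  2.33e+02  4.75e-01 -2.15e-01  2.00e-02]
 [ 3.93e+02  2.33e+02  4.75e-01 -2.42e-01  2.00e-02]
 [ 3.88e+02  1.80e+02  6.57e-01 -2.30e-01  2.00e-02]
 [ 3.80e+02  1.80e+02  6.57e-01 -2.03e-01  2.00e-02]]
```

View pics/topz.png

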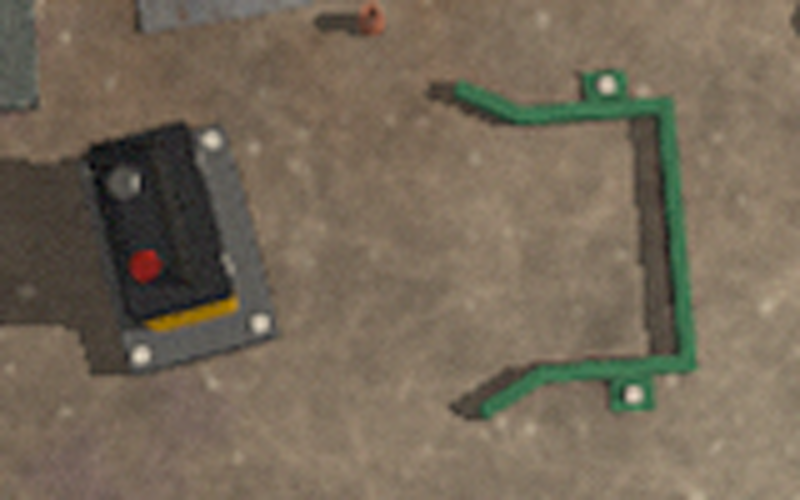

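View pics/scenez.png

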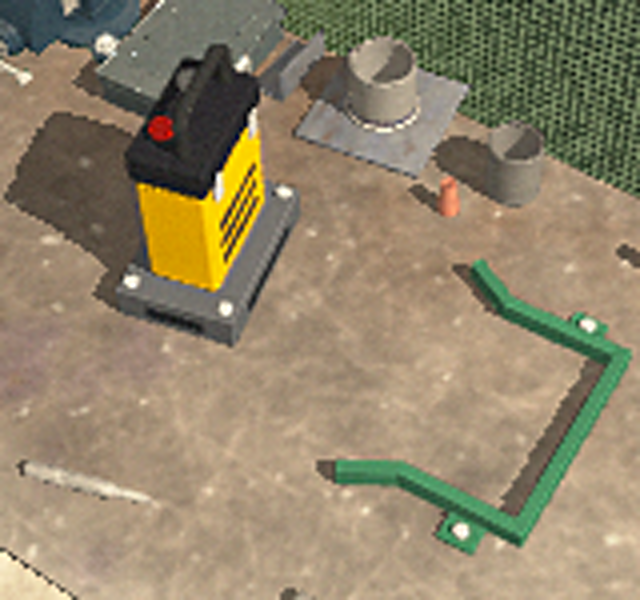

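Zoomed top view: base top-face corners at crop (222,125), (279,335), (125,372), and bay outer back corners at (673,100), (694,370). In the zoomed scene view the same points are at about (300,195), (233,325), (118,290) for the base and (629,352), (521,541) for the bay. I'll triangulate them.

```bash
cat >> h.py <<'E'
def tri(c1,p1,c2,p2):
    def Pm(c):
        T=np.linalg.inv(np.array(c["T"])); return (np.diag([1.,-1,-1])@T[:3])
    u=[cv2.undistortPoints(np.array(p,float).reshape(-1,1,2),K(c),np.array(c["D"],float)).reshape(-1,2).T for c,p in((c1,p1),(c2,p2))]
    X=cv2.triangulatePoints(Pm(c1),Pm(c2),u[0],u[1]); return (X[:3]/X[3]).T
E
python3 - <<'E'
from h import *
import pickle
d=pickle.load(open("c0.pkl","rb")); t,s=d["top"],d["scene"]
f=lambda a,o,k:np.array(o)+(np.array(a)+.5)/k-.5
tp=f([(222,125),(279,335),(125,372),(673,100),(694,370),(212,139),(261,323),(141,355),(606,85),(633,394)],(255,160),5)
sp=f([(300,195),(233,325),(118,290),(629,352),(521,541),(284,192),(226,308),(132,281),(588,325),(460,530)],(235,140),4)
print(tri(t,tp,s,sp).round(4))
b=plane(t,tp[:3],.034); g=plane(t,tp[3:5],.02); bs=plane(s,sp[:3],.034); gs=plane(s,sp[3:5],.02)
for B,G in((b,g),(bs,gs)):
    B=B[:,:2];G=G[:,:2]
    L=lambda a:np.linalg.norm(a)
    print("base lens",L(B[0]-B[1]),L(B[1]-B[2]),"bay",L(G[0]-G[1]))
    ctr=(B[0]+B[2])/2; v=B[0]-B[1]; 
    gv=(G[0]-G[1])/L(G[0]-G[1]); gy=np.array([-gv[1],gv[0]])  # bay x=gv, y=gv rot+90
    o=G.mean(0)+.064*gy
    print("box ctr",ctr,"ang",np.degrees(np.arctan2(v[1],v[0])),"bay o",o,"ang",np.degrees(np.arctan2(gv[1],gv[0])),"box in bay",(ctr-o)@gv,(ctr-o)@gy)
E
```

```text
[[ 0.6433  0.0741  0.025 ]
 [ 0.4992  0.0363  0.0328]
 [ 0.4773  0.1388  0.0269]
 [ 0.6571 -0.2335  0.0226]
 [ 0.4734 -0.2444  0.0108]
 [ 0.6313  0.0808  0.0366]
 [ 0.5069  0.0482  0.0379]
 [ 0.4867  0.1283  0.0368]
 [ 0.671  -0.19    0.0087]
 [ 0.4575 -0.2024  0.0085]]
base lens 0.1474359412211966 0.1056229600831395 bay 0.18518492092451203
box ctr [0.55867802 0.10645464] ang 14.665073471868803 bay o [ 0.56238879 -0.17470526] ang 2.693669335903276 box in bay 0.009506741334700053 0.28102362730266633
base lens 0.14270247502825092 0.10070117396545591 bay 0.1902504416716542
box ctr [0.55607611 0.10151065] ang 13.687387514820475 bay o [ 0.55898373 -0.1756103 ] ang 4.158902134931756 box in bay 0.017197629282252196 0.27660208630899347
```

Box centre is about (0.557, 0.104) at yaw 14°. The bay origin is about (0.560, -0.175) at yaw 3.4°. With the hand vertical, the gripper body would hit the case unless I push with the outside of one open finger. So I set tool y along the push direction and go to a hover point behind the box.

```bash
cat > st.py <<'E'
from h import *
s=env.get_state(); q=s["orientation"]
from scipy.spatial.transform import Rotation as R
M=R.from_quat([q[1],q[2],q[3],q[0]]).as_matrix()
print("t",round(s["clock"],2),"tcp",s["tcp_pos"].round(4),"yawY",np.degrees(np.arctan2(M[1,1],M[0,1])).round(2),"F",s["wrist_force"].round(1),"tip",env.tip_extent, "gap",round(s["finger_gap"],3))
E
python3 -m jog '[[-1,0,0,0,-5],[-1,0,0,0,-5],[-1,0,0,0,-5],[-1,0,0,0,-5],[-1,0,0,0,-5]]' && python3 -m jog '[[-1,-0.027,-0.025,0,0],[-1,-0.027,-0.025,0,0],[-1,-0.027,-0.025,0,0],[-1,-0.027,-0.025,0,0],[-1,-0.027,-0.025,0,0]]' && python3 -m jog '[[-1,-0.027,-0.025,0,0],[-1,-0.027,-0.025,0,0],[-1,-0.027,-0.025,0,0],[-1,-0.027,-0.025,0,0],[-1,-0.027,-0.025,0,0]]' >/dev/null; python3 st.py
```

```text
clock: 0.52
tcp_pos: [0.213, 0.5337, 0.2109]
orientation: [-0.0, -0.03, 1.0, -0.0]
wrist_force: [-0.9, -0.5, -0.4]
finger_gap: 0.0852
grip_force: 0.0
clock: 0.93
tcp_pos: [0.3558, 0.4156, 0.211]
orientation: [-0.0, -0.029, 1.0, -0.0]
wrist_force: [0.1, 1.2, 0.5]
finger_gap: 0.0854
grip_force: 0.0
t 1.35 tcp [0.4978 0.2982 0.211 ] yawY 93.23 F [-0.  -0.1  0.1] tip 0.011 gap 0.086
```

```bash
python3 -m jog '[[-1,-0.026,-0.023,0,0],[-1,-0.026,-0.023,0,0],[-1,0,0,0.03,0],[-1,0,0,0.03,0],[-1,0,0,0.03,0]]' >/dev/null&& python3 -m jog '[[-1,0,0,0.03,0],[-1,0,0,0.03,0],[-1,0,0,0.03,0],[-1,0,0,0,0]]' >/dev/null; python3 st.py
python3 - <<'E'
from h import *
a=env.read_camera("scene");b=env.read_camera("wrist")
cv2.imwrite("pics/s1.png",cv2.resize(a["img"][120:300,200:440],None,fx=3,fy=3,interpolation=cv2.INTER_CUBIC)[:,:,::-1]);
E
```

```text
t 2.1 tcp [0.5463 0.255  0.0247] yawY 93.23 F [-1.5 -0.3 -1.3] tip 0.011 gap 0.085
```

View pics/s1.png

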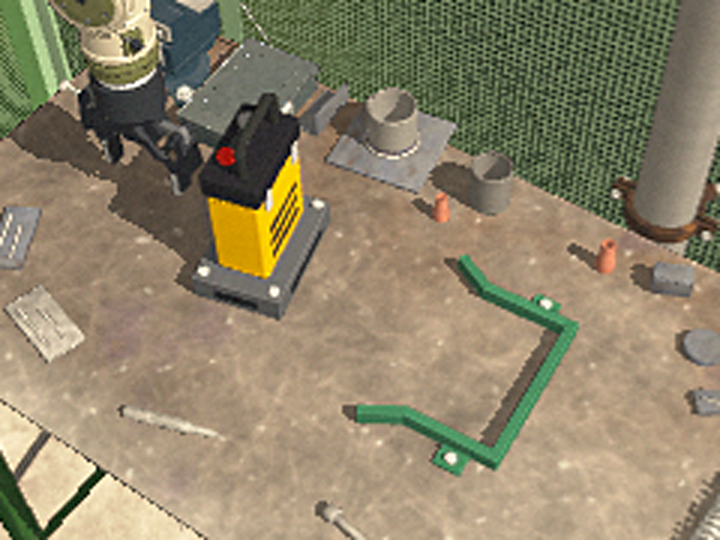

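The fingertips hang beside the box, near tip at crop (180,192), and the box and bystanders are undisturbed. I'll check the fingertip height by projection.

```bash
python3 - <<'E'
from h import *
a=env.read_camera("scene")
P=[(x,.202,z) for z in(.0137,.0267) for x in(.537,.560)]
print(((proj(a,P)-[200,120])*3).round(0))
E
python3 -m jog '[[-1,-0.008,0,0.008,0],[-1,0,0,0,0]]'
```

```text
[[183. 224.]
 [196. 211.]
 [181. 216.]
 [194. 203.]]
clock: 2.42
tcp_pos: [0.5622, 0.2577, 0.0247]
orientation: [0.002, -0.028, 1.0, 0.001]
wrist_force: [0.4, -0.7, 0.2]
finger_gap: 0.0856
grip_force: 0.0
```

```bash
python3 -m jog '[[-1,0,0,0,0],[-1,0,0,0,0],[-1,0,0,0,0]]'
python3 - <<'E'
from h import *
s=env.get_state();print(s["joint_pos"].round(3))
a=env.read_camera("scene");b=env.read_camera("wrist")
z=cv2.resize(a["img"][100:220,200:330],None,fx=4,fy=4,interpolation=cv2.INTER_CUBIC)
w=cv2.resize(b["img"],(600,375)); z=cv2.copyMakeBorder(z,0,0,0,0,0)
cv2.imwrite("pics/s2.png",z[:,:,::-1])
for y in(.2,.21,.22):print(y,((proj(a,[(.562,y,.0137),(.562,y,.05)])-[200,100])*4).round(0).tolist())
p=s["tcp_pos"]; print(p,((proj(a,[p,p+[0,0,.1]])-[200,100])*4).round(0).tolist())
E
```

```text
clock: 2.67
tcp_pos: [0.5598, 0.2573, 0.0241]
orientation: [0.001, -0.028, 1.0, 0.0]
wrist_force: [-0.6, 0.1, -0.7]
finger_gap: 0.0856
grip_force: 0.0
[ 0.301  0.504 -0.144  0.922  0.     0.244]
0.2 [[264.0, 360.0], [259.0, 333.0]]
0.21 [[255.0, 355.0], [250.0, 328.0]]
0.22 [[246.0, 350.0], [241.0, 323.0]]
[0.55981179 0.25731157 0.02414164] [[210.0, 326.0], [192.0, 245.0]]
```

View pics/s2.png

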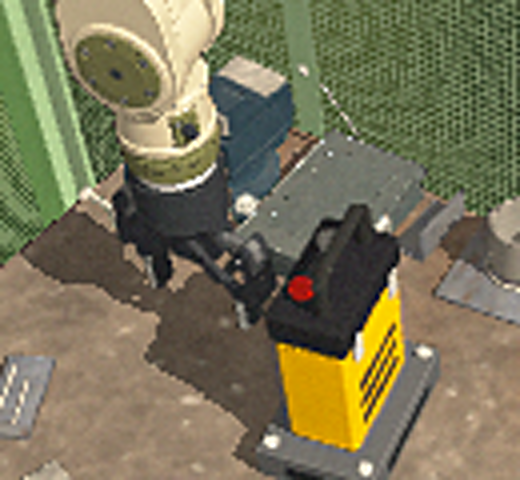

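```bash
python3 -m jog '[[-1,0,0,0.005,0],[-1,0,0,0.004,0],[-1,0,0,0,0],[-1,0,0,0,0]]'|grep -E "tcp|force"; python3 -m jog '[[-1,0,0,0.003,0],[-1,0,0,0,0],[-1,0,0,0,0]]'|grep -E "tcp|wrist"
python3 - <<'E'
from h import *
a=env.read_camera("scene")
z=cv2.resize(a["img"][145:205,215:285],None,fx=8,fy=8,interpolation=cv2.INTER_CUBIC)
z=(255*(z/255.)**.5).astype(np.uint8)
cv2.imwrite("pics/s3.png",z[:,:,::-1])
p=env.get_state()["tcp_pos"]
for dy in(-.057,-.0425,.0425,.057):print(((proj(a,[p+[0,dy,0],p+[0,dy,.05]])-[215,145])*8).round(0).tolist())
E
```

```text
tcp_pos: [0.5588, 0.257, 0.0138]
wrist_force: [-1.1, 0.3, -0.1]
grip_force: 0.0
tcp_pos: [0.5593, 0.2571, 0.0112]
wrist_force: [-1.0, 0.4, -0.4]
[[405.0, 368.0], [390.0, 291.0]]
[[379.0, 353.0], [364.0, 277.0]]
[[230.0, 271.0], [210.0, 194.0]]
[[205.0, 258.0], [185.0, 180.0]]
```

View pics/s3.png

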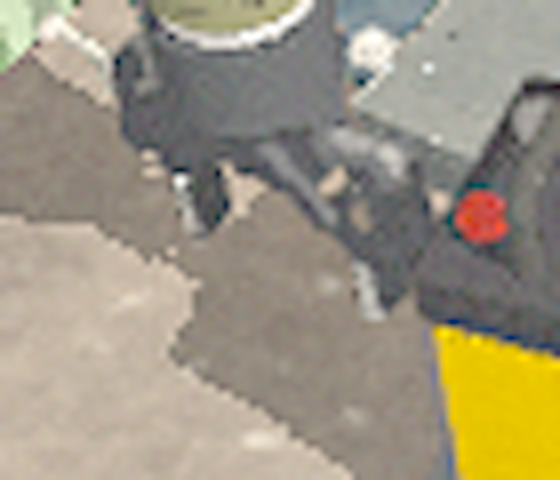

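The near tip shows at (378,318), higher than TCP level would project, so I'll feel for the table in small steps.

```bash
for i in 1; do python3 -m jog '[[-1,0,0,0.004,0],[-1,0,0,0,0],[-1,0,0,0,0]]'|grep -E "tcp|wrist"; python3 -m jog '[[-1,0,0,0.004,0],[-1,0,0,0,0],[-1,0,0,0,0]]'|grep -E "tcp|wrist"; python3 -m jog '[[-1,0,0,0.003,0],[-1,0,0,0,0],[-1,0,0,0,0]]'|grep -E "tcp|wrist"; done
```

```text
tcp_pos: [0.5591, 0.2571, 0.0071]
wrist_force: [0.3, -0.7, -0.2]
tcp_pos: [0.5591, 0.2571, 0.0031]
wrist_force: [-0.5, 0.2, -0.1]
tcp_pos: [0.5592, 0.2571, 0.0002]
wrist_force: [-0.4, 0.6, 0.2]
```

```bash
python3 -m jog '[[-1,0,0,0.002,0],[-1,0,0,0,0],[-1,0,0,0,0]]'|grep -E "tcp|wrist"; python3 -m jog '[[-1,0,0,0.002,0],[-1,0,0,0,0],[-1,0,0,0,0]]'|grep -E "tcp|wrist";python3 st.py
```

```text
tcp_pos: [0.5593, 0.2571, -0.0017]
wrist_force: [-0.2, 0.6, 0.3]
tcp_pos: [0.5593, 0.2571, -0.0037]
wrist_force: [1.0, 0.3, -0.1]
t 4.65 tcp [ 0.5593  0.2571 -0.0037] yawY 93.24 F [ 1.   0.3 -0.1] tip 0.011 gap 0.085
```

```bash
python3 -m jog '[[-1,0,0,0.002,0],[-1,0,0,0,0],[-1,0,0,0,0]]'|grep -E "tcp|wrist"; python3 -m jog '[[-1,0,0,0.002,0],[-1,0,0,0,0],[-1,0,0,0,0]]'|grep -E "tcp|wrist"
```

```text
tcp_pos: [0.5593, 0.2571, -0.0058]
wrist_force: [0.4, -0.2, 0.0]
tcp_pos: [0.5593, 0.2572, -0.0078]
wrist_force: [-0.2, -1.1, -0.9]
```

```bash
python3 -m jog '[[-1,0,0,0.002,0],[-1,0,0,0,0],[-1,0,0,0,0]]'|grep -E "tcp|wrist"; python3 -m jog '[[-1,0,0,0.002,0],[-1,0,0,0,0],[-1,0,0,0,0]]'|grep -E "tcp|wrist"; python3 -m jog '[[-1,0,0,0.002,0],[-1,0,0,0,0],[-1,0,0,0,0]]'|grep -E "tcp|wrist"
```

```text
tcp_pos: [0.5593, 0.2571, -0.0097]
wrist_force: [-0.1, 0.1, -1.4]
tcp_pos: [0.5593, 0.2571, -0.0118]
wrist_force: [0.6, 0.3, -0.2]
tcp_pos: [0.5593, 0.2572, -0.0137]
wrist_force: [0.2, 0.2, -0.1]
```

Run:
```python
from h import *
a=env.read_camera("scene");b=env.read_camera("wrist")
z=cv2.resize(a["img"][145:205,215:285],None,fx=6,fy=6,interpolation=cv2.INTER_CUBIC)
z=(255*(z/255.)**.5).astype(np.uint8)
w=cv2.resize(b["img"],(380,238)); w=cv2.copyMakeBorder(w,0,360-238,0,0,0)
cv2.imwrite("pics/s4.png",np.hstack([z,w])[:,:,::-1])
p=env.get_state()["tcp_pos"]
for zz in(0,.01,.02,.03):
  for x in(-.011,.011):print(zz,x,((proj(a,[p*[1,1,0]+[x,dy,zz] for dy in(-.057,-.0425,.0425,.057)])-[215,145])*6).round(0).tolist())
```

```text
0 -0.011 [[294.0, 301.0], [275.0, 290.0], [163.0, 228.0], [144.0, 218.0]]
0 0.011 [[318.0, 276.0], [299.0, 265.0], [188.0, 204.0], [169.0, 194.0]]
0.01 -0.011 [[292.0, 290.0], [272.0, 279.0], [160.0, 217.0], [142.0, 206.0]]
0.01 0.011 [[316.0, 265.0], [297.0, 254.0], [185.0, 193.0], [166.0, 183.0]]
0.02 -0.011 [[290.0, 278.0], [270.0, 268.0], [157.0, 205.0], [138.0, 195.0]]
0.02 0.011 [[314.0, 254.0], [295.0, 243.0], [182.0, 182.0], [164.0, 172.0]]
0.03 -0.011 [[287.0, 267.0], [268.0, 256.0], [154.0, 194.0], [135.0, 184.0]]
0.03 0.011 [[312.0, 242.0], [292.0, 232.0], [180.0, 170.0], [161.0, 160.0]]
```

View pics/s4.png

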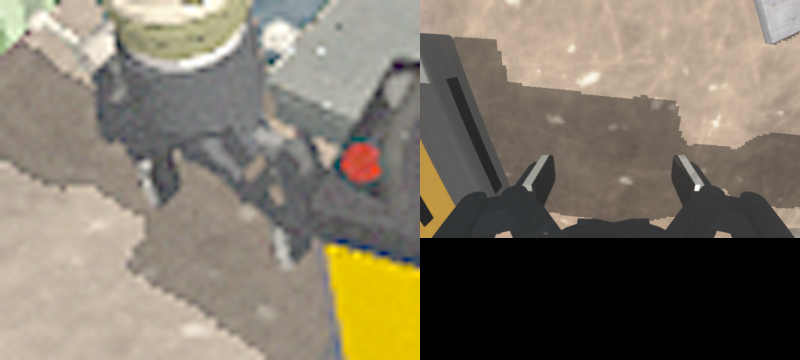

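Run:
```python
from h import *
a=env.read_camera("scene");b=env.read_camera("wrist")
sp=np.array([(288,268),(153,206)])/6.+[215,145]
wp=(np.array([(549,156),(679,156)])-[420,0])*(640/380)
print(tri(a,sp,b,wp).round(4)); T=np.array(b["T"]); print(T.round(3).tolist()); p=env.get_state()["tcp_pos"]; print(p)
for o in (.0137,.04): print(o,proj(b,[[p[0]+x,p[1]+y,o] for y in(-.0425,.0425) for x in (-.011,.011)]).round(0).tolist(), wp.round(0).tolist())
```

```text
[[0.5567 0.2095 0.0142]
 [0.5503 0.3057 0.0143]]
[[-0.056, -0.949, -0.309, 0.479], [0.998, -0.053, -0.016, 0.253], [-0.001, -0.31, 0.951, 0.148], [0.0, 0.0, 0.0, 1.0]]
[ 0.55943749  0.25721931 -0.01355174]
0.0137 [[229.0, 247.0], [230.0, 291.0], [423.0, 257.0], [416.0, 299.0]] [[217.0, 263.0], [436.0, 263.0]]
0.04 [[210.0, 279.0], [213.0, 329.0], [442.0, 291.0], [432.0, 339.0]] [[217.0, 263.0], [436.0, 263.0]]
```

Triangulated from scene and wrist, both tips stand at about z = 14 mm, which is well below the 34 mm base top. I'll check how far the knuckle sticks out, then approach.

```bash
python3 - <<'E'
from h import *
b=env.read_camera("wrist"); u=(np.array([(455,215),(470,195)])-[420,0])*(640/380)
for z in(.05,.07,.09): print(z,plane(b,u,z).round(3).tolist())
E
python3 -m jog '[[-1,0,-0.007,0.003,0],[-1,0,-0.007,0,0],[-1,0,-0.007,0,0],[-1,0,-0.007,0,0],[-1,0,0,0,0]]' |grep -E "tcp|wrist"; python3 -m jog '[[-1,0,-0.004,0,0],[-1,0,-0.004,0,0],[-1,0,0,0,0]]' |grep -E "tcp|wrist"
```

```text
0.05 [[0.584, 0.156, 0.05], [0.566, 0.17, 0.05]]
0.07 [[0.563, 0.176, 0.07], [0.549, 0.187, 0.07]]
0.09 [[0.542, 0.195, 0.09], [0.531, 0.204, 0.09]]
tcp_pos: [0.5611, 0.2275, -0.0166]
wrist_force: [0.3, -0.5, 0.0]
tcp_pos: [0.5616, 0.2205, -0.0165]
wrist_force: [-0.8, 0.4, -0.3]
```

```bash
python3 -m jog '[[-1,0,-0.003,0,0],[-1,0,-0.003,0,0],[-1,0,0,0,0]]' |grep -E "tcp|wrist"; python3 -m jog '[[-1,0,-0.003,0,0],[-1,0,0,0,0]]' |grep -E "tcp|wrist"; python3 -m jog '[[-1,0,-0.003,0,0],[-1,0,0,0,0]]' |grep -E "tcp|wrist"
```

```text
tcp_pos: [0.5622, 0.2162, -0.0164]
wrist_force: [0.5, 4.6, 0.1]
tcp_pos: [0.5624, 0.2131, -0.0164]
wrist_force: [0.3, 5.0, -0.6]
tcp_pos: [0.5625, 0.2099, -0.0164]
wrist_force: [0.9, 4.9, 0.0]
```

Contact came at y ≈ 0.217, as predicted, with about 5 N. I'll build a numeric tracker on the base's white screws and push on.

```bash
cat > tr.py <<'E'
from h import *
import itertools
def blobs(c):
    im=c["img"]; hsv=cv2.cvtColor(im,cv2.COLOR_RGB2HSV)
    g=im.min(2).astype(float); bg=cv2.medianBlur(im,9).min(2).astype(float)
    m=((g-bg>45)&(g>140)).astype(np.uint8)
    n,l,s,ct=cv2.connectedComponentsWithStats(m)
    out=[]
    for i in range(1,n):
        if 3<=s[i,4]<=40:
            w=(g-bg)*(l==i); yy,xx=np.mgrid[:g.shape[0],:g.shape[1]]
            out.append(((w*xx).sum()/w.sum(),(w*yy).sum()/w.sum()))
    return plane(c,out,.0365)[:,:2]
def boxpose(c):
    B=blobs(c); B=B[(B[:,0]>.4)&(B[:,0]<.72)&(B[:,1]>-.3)&(B[:,1]<.2)]
    best=[]
    M=np.array([[.0643,-.0413],[-.0643,-.0413],[-.0643,.0413]])  # +x-y, -x-y, -x+y
    for t in itertools.permutations(range(len(B)),3):
        P=B[list(t)]; a=P-P.mean(0); b=M-M.mean(0)
        H=b.T@a; th=np.arctan2(H[0,1]-H[1,0],H[0,0]+H[1,1])
        R=np.array([[np.cos(th),-np.sin(th)],[np.sin(th),np.cos(th)]])
        e=np.abs(a-b@R.T).max(); o=P.mean(0)-R@M.mean(0)
        if abs(th)<.5: best.append((e,o,np.degrees(th)))
    best.sort(key=lambda r:r[0]); return best[:2]
if __name__=="__main__":
    import pickle,sys
    cs=list(pickle.load(open("c0.pkl","rb")).items()) if len(sys.argv)>1 else [("scene",env.read_camera("scene"))]
    go=np.array([.5605,-.1752]); a=np.radians(3.4); gx=np.array([np.cos(a),np.sin(a)]); gy=np.array([-gx[1],gx[0]])
    for n,c in cs:
        for e,o,t in boxpose(c): print(n,"err",e.round(4),"ctr",o.round(4),"yaw",t.round(1),"| in bay x,y",((o-go)@gx).round(4),((o-go)@gy).round(4),"dyaw",(t-3.4).round(1))
E
python3 tr.py 0; python3 tr.py
python3 -m jog '[[-1,0,-0.004,0,0],[-1,0,-0.004,0,0],[-1,0,-0.004,0,0],[-1,0,-0.004,0,0],[-1,0,-0.004,0,0]]' |grep -E "tcp|wrist"; python3 st.py; python3 tr.py
```

```text
scene err 0.0002 ctr [0.5589 0.1052] yaw 14.5 | in bay x,y 0.015 0.28 dyaw 11.1
scene err 0.0474 ctr [ 0.5293 -0.1941] yaw 24.5 | in bay x,y -0.0323 -0.017 dyaw 21.1
top err 0.0004 ctr [0.5593 0.1044] yaw 14.5 | in bay x,y 0.0153 0.2791 dyaw 11.1
top err 0.0797 ctr [0.5593 0.1043] yaw 14.5 | in bay x,y 0.0154 0.2791 dyaw 11.1
scene err 0.0005 ctr [0.5585 0.0971] yaw 12.9 | in bay x,y 0.0141 0.2719 dyaw 9.5
scene err 0.0472 ctr [ 0.5295 -0.1937] yaw 24.4 | in bay x,y -0.032 -0.0166 dyaw 21.0
tcp_pos: [0.5635, 0.1901, -0.0164]
wrist_force: [1.3, 6.8, -0.1]
t 7.87 tcp [ 0.5635  0.1901 -0.0164] yawY 93.29 F [ 1.3  6.8 -0.1] tip 0.011 gap 0.086
scene err 0.0005 ctr [0.5559 0.0779] yaw 9.3 | in bay x,y 0.0105 0.2529 dyaw 5.9
scene err 0.0467 ctr [0.5993 0.0653] yaw -18.9 | in bay x,y 0.053 0.2378 dyaw -22.3
```

```bash
sed -i 's/\[.5605,-.1752\]/[.562,-.1752]/' tr.py
python3 -m jog '[[-1,0,-0.005,0,0],[-1,0,-0.005,0,0],[-1,0,-0.005,0,0],[-1,0,-0.005,0,0],[-1,0,-0.005,0,0]]' >/dev/null; python3 st.py; python3 tr.py|head -1
```

```text
t 8.33 tcp [ 0.5648  0.165  -0.0165] yawY 93.28 F [1.3 5.1 0.1] tip 0.011 gap 0.085
scene err 0.0003 ctr [0.5523 0.0546] yaw 4.6 | in bay x,y 0.0039 0.23 dyaw 1.2
```

```bash
python3 -m jog '[[-1,0,0.008,0,0],[-1,0.009,0,0,0],[-1,0.009,0,0,0],[-1,0,0,0,0]]' >/dev/null; python3 st.py;  python3 -m jog '[[-1,0,-0.005,0,0],[-1,0,-0.005,0,0],[-1,0,-0.005,0,0],[-1,0,-0.005,0,0],[-1,0,-0.005,0,0]]' >/dev/null; python3 -m jog '[[-1,0,-0.005,0,0],[-1,0,-0.005,0,0],[-1,0,-0.005,0,0],[-1,0,-0.005,0,0],[-1,0,-0.005,0,0]]' >/dev/null; python3 st.py; python3 tr.py|head -1
```

```text
t 8.72 tcp [ 0.5426  0.1711 -0.0173] yawY 93.28 F [-0.2 -0.1 -0.2] tip 0.011 gap 0.085
t 9.55 tcp [ 0.5496  0.1222 -0.0163] yawY 93.27 F [-0.9  6.   0.2] tip 0.011 gap 0.086
scene err 0.0003 ctr [0.5543 0.013 ] yaw 3.1 | in bay x,y 0.0035 0.1884 dyaw -0.3
```

```bash
R='>/dev/null'; python3 -m jog '[[-1,0.0002,-0.005,0,0],[-1,0.0002,-0.005,0,0],[-1,0.0002,-0.005,0,0],[-1,0.0002,-0.005,0,0],[-1,0.0002,-0.005,0,0]]' >/dev/null;  python3 -m jog '[[-1,0.0002,-0.005,0,0],[-1,0.0002,-0.005,0,0],[-1,0.0002,-0.005,0,0],[-1,0.0002,-0.005,0,0],[-1,0.0002,-0.005,0,0]]' >/dev/null; python3 st.py; python3 tr.py|head -1
```

```text
t 10.43 tcp [ 0.5502  0.0722 -0.0164] yawY 93.28 F [-1.4  6.3  2.1] tip 0.011 gap 0.085
scene err 0.0003 ctr [ 0.5553 -0.0366] yaw 3.4 | in bay x,y 0.0015 0.1387 dyaw -0.0
```

```bash
python3 -m jog '[[-1,0.0001,-0.005,0,0],[-1,0.0001,-0.005,0,0],[-1,0.0001,-0.005,0,0],[-1,0.0001,-0.005,0,0],[-1,0.0001,-0.005,0,0]]' >/dev/null;  python3 -m jog '[[-1,0,-0.005,0,0],[-1,0,-0.005,0,0],[-1,0,-0.005,0,0],[-1,0,-0.005,0,0],[-1,0,-0.005,0,0]]' >/dev/null; python3 st.py; python3 tr.py|head -1;python3 -m jog '[[-1,0.0001,-0.005,0,0],[-1,0.0001,-0.005,0,0],[-1,0.0001,-0.005,0,0],[-1,0.0001,-0.005,0,0],[-1,0.0001,-0.005,0,0]]' >/dev/null; python3 st.py; python3 tr.py|head -1
```

```text
t 11.32 tcp [ 0.5523  0.0224 -0.0164] yawY 93.28 F [0.4 6.8 2.1] tip 0.011 gap 0.086
scene err 0.0005 ctr [ 0.5567 -0.0867] yaw 3.1 | in bay x,y 0.0 0.0887 dyaw -0.3
t 11.78 tcp [ 0.5531 -0.0026 -0.0164] yawY 93.29 F [0.4 7.6 2.1] tip 0.011 gap 0.085
scene err 0.0002 ctr [ 0.5581 -0.1118] yaw 2.8 | in bay x,y -0.0001 0.0636 dyaw -0.6
```

```bash
python3 -m jog '[[-1,0,-0.005,0,0],[-1,0,-0.005,0,0],[-1,0,-0.005,0,0],[-1,0,-0.005,0,0],[-1,0,-0.005,0,0]]' >/dev/null;  python3 -m jog '[[-1,0,-0.005,0,0],[-1,0,-0.005,0,0],[-1,0,-0.005,0,0],[-1,0,-0.005,0,0],[-1,0,-0.003,0,0]]' >/dev/null; python3 st.py; python3 tr.py|head -1;python3 -m jog '[[-1,0,-0.003,0,0],[-1,0,-0.003,0,0],[-1,0,-0.003,0,0]]' >/dev/null; python3 st.py; python3 tr.py|head -1
```

```text
t 12.67 tcp [ 0.5557 -0.0507 -0.0165] yawY 93.26 F [0.3 7.5 3.5] tip 0.011 gap 0.086
scene err 0.0006 ctr [ 0.5602 -0.1597] yaw 2.6 | in bay x,y -0.0008 0.0156 dyaw -0.8
t 12.97 tcp [ 0.5561 -0.0592 -0.0164] yawY 93.29 F [-0.5  8.7  4. ] tip 0.011 gap 0.085
scene err 0.0004 ctr [ 0.5608 -0.1686] yaw 2.6 | in bay x,y -0.0008 0.0067 dyaw -0.8
```

Now slow steps until the force shows the back stop.

```bash
for k in 1; do python3 -m jog '[[-1,0,-0.002,0,0],[-1,0,-0.002,0,0]]' |grep wrist; python3 -m jog '[[-1,0,-0.0015,0,0],[-1,0,0,0,0]]' |grep wrist; python3 -m jog '[[-1,0,-0.0015,0,0],[-1,0,0,0,0]]' |grep wrist; done; python3 st.py; python3 tr.py|head -1
```

```text
wrist_force: [-0.9, 8.2, 3.1]
wrist_force: [0.1, 6.6, 2.9]
wrist_force: [-0.8, 7.3, 4.6]
t 13.52 tcp [ 0.5565 -0.0662 -0.0164] yawY 93.28 F [-0.8  7.3  4.6] tip 0.011 gap 0.085
scene err 0.0004 ctr [ 0.5608 -0.1756] yaw 2.5 | in bay x,y -0.0012 -0.0003 dyaw -0.9
```

```bash
python3 -m jog '[[-1,0,-0.0015,0,0],[-1,0,0,0,0]]' |grep wrist; python3 -m jog '[[-1,0,-0.0015,0,0],[-1,0,0,0,0]]' |grep wrist; python3 st.py; python3 tr.py|head -1
```

```text
wrist_force: [-1.3, 13.7, 5.4]
wrist_force: [-1.9, 16.9, 8.2]
t 13.9 tcp [ 0.5559 -0.0665 -0.0162] yawY 93.38 F [-1.9 16.9  8.2] tip 0.011 gap 0.085
scene err 0.0004 ctr [ 0.5607 -0.1758] yaw 2.9 | in bay x,y -0.0013 -0.0005 dyaw -0.5
```

The force has risen to 17 N and the box has stopped, so it is against the back stop. I'll back the hand off and lift it.

```bash
python3 -m jog '[[-1,0,0.004,0,0],[-1,0,0.01,0,0],[-1,0,0.03,0,0],[-1,0,0.04,0,0],[-1,0,0.04,0,0]]' >/dev/null; python3 -m jog '[[-1,0,0,-0.03,0],[-1,0,0,-0.04,0],[-1,0,0,-0.04,0],[-1,0,0,0,0],[-1,0,0,0,0]]' >/dev/null; python3 st.py; python3 tr.py|head -1
python3 - <<'E'
from h import *
a=env.read_camera("scene");b=env.read_camera("top")
z=cv2.resize(a["img"][120:300,220:440],None,fx=2,fy=2); t=cv2.resize(b["img"][140:290,210:400],(456,360))[:,100:]
cv2.imwrite("pics/fin.png",np.hstack([z,t])[:,:,::-1])
E
```

```text
t 14.78 tcp [0.5525 0.0531 0.0964] yawY 93.23 F [-0.4 -0.6 -0.4] tip 0.011 gap 0.085
scene err 0.0004 ctr [ 0.5607 -0.1758] yaw 2.9 | in bay x,y -0.0013 -0.0005 dyaw -0.5
```

View pics/fin.png

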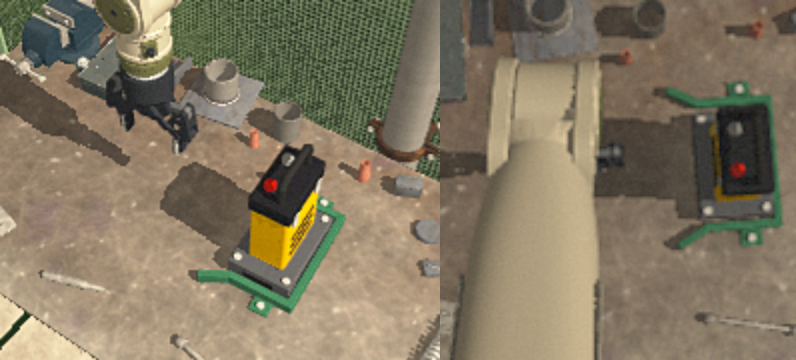

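The box stands square in the bay against the back stop (base around (285,255) in the left half). The hand is clear at (150,120) and the bystanders look undisturbed.

```bash
python3 -c "
from workcell import env
print(env.hand_in())"
```

```text
the job is handed in; nothing more can be done
None
```

I pushed the battery box into the bay by its steel base and handed the job in; by my last measurement it stands against the back stop, about 1 mm off centre and 0.5° off square, with the hand clear (no verdict came back).

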